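# Take the empty label reel out of its dispenser

## Task

The label reel has run out. Flip the red cam lever of the white dispenser all the way open, then take the empty reel by its cardboard core, lower it out through the open bottoms of the slots, and lay it in the two V notches of the blue spindle rest, spindle ends in the notches. Do not drop it or let it touch the bench, and leave the jars and the tray of label rolls where they are.

Things in the scene. Friction and masses are not known exactly. Their poses are not given: they have to be found in the camera images.
- dispenser: White label dispenser, fixed. Origin on the bench below the reel's seat; x to the rear (yaw 0: away from the robot), y to the lever side. Two cheeks 10 mm thick, inner faces at y -75 and +75 mm, tops at z 190, each a rear post (x 12 to 42) with a top bar (x -46 to 42, underside z 155). Base 12 mm high (x -20 to 80), two bars at x 19 to 41 below z 90. Open in front and above between the cheeks.
- seat (a point): Where the middle of the seated spindle lies: dispenser x 0, y 0, z 140 mm (dispenser axes). Each spindle end sits in a shallow V saddle (x -12 to 12 mm) whose front edge rises 2 mm; 9 mm is free above the spindle. To leave, lift about 5 mm, go 23 mm to -x, then down through the mouth.
- mouth (a point): Middle of the slots' open bottoms: dispenser x -23, y 0, z 110 mm. In front of the saddle each slot turns down, 22 mm wide (x -34 to -12), closed in front by a lip (x -46 to -34). Saddle block and lip both end at z 110: lower the spindle's centre to 97 or less (43 mm below the seat), then draw it away to -x under the lips, 85 mm or more in front of the seat, before lifting.
- cam_lever (a joint): Cam lever angle: 0 shut (starts 0 to 0.1), 1.6 rad fully open (stop). Turns about the dispenser's y. Shut, the red handle stands up leaning 0.4 rad to the front (-x) and a steel lobe blocks the spindle from the front. Push its top to the rear (+x) and over until it leans back 1.2 rad from upright. Friction (0.2 N m, 2.5 N at the grip) keeps it where left; the reel then stays seated.
- cam_hinge (a point): Point on the lever's turning axis, in the middle plane of the handle: dispenser x -40, y +118, z 144 mm.
- lever_grip (a point): Point in the handle 80 mm from the turning axis, moving with it. The red handle is a bar 14 by 14 mm, along the radius from 30 to 100 mm from the axis; its middle plane stands 33 mm outside the lever-side cheek's outer face.
- reel: Empty label reel: cardboard core 46 mm diameter, 130 mm long, fixed on a steel spindle 12 mm diameter, 200 mm long, sticking out 35 mm at each end. About 0.3 kg, same both ways round. Origin at its centre, y along the spindle. Starts seated in the dispenser, up to 4 mm off along y. Grip the middle of the core from above, one finger in front and one behind.
- rest: Blue spindle rest, fixed. Origin on the bench under its middle; y along the spindle it takes. Base 90 by 190 mm, 10 mm high. Two uprights 10 mm thick at y -82 and +82 mm, 60 mm wide, 70 mm high, each with a 90-degree V notch in its top, 20 mm deep, 40 mm wide, bottom of the V at z 50 mm.
- cradle (a point): Point on the rest where the middle of a spindle lying in both notches comes to be: 58.5 mm above the bench, midway between the notches; axes as the rest.
- jar_a: Clear jar with white lid, 80 mm diameter, 100 mm high, origin under its middle. Bystander.
- jar_b: The other clear jar, the same. Bystander.
- tray: Grey tray 120 by 170 by 60 mm with two white label rolls, origin under its middle. Bystander.
Mind the look-alikes: they are no part of the job. Of the things that look like the reel, the middle-sized one is meant.

How it is judged:
On the way, in this order (a step that is already met when the one before it is completed fails the run):
1. the cam lever is flipped fully open (within 0.3 rad of its stop) while the reel is still on its seat (value of joint cam_lever above 1.3 rad and distance between reel and seat below 0.015 m), for 0.2 s.
2. held in the fingers, the reel has been lowered out through the slot mouths: its centre at least 32 mm below the seat, between the seat and 70 mm in front of it (z of reel in the frame of seat below -0.032 m and x of reel in the frame of seat between -0.07 and 0 m and contact force between reel and the fingers above 0.5 N), for 0.05 s.
At the end, for the whole second after the job is handed in: The reel lies still in both V notches of the rest (centre within 6 mm of the cradle point across and in height, 15 mm along the spindle, parallel within 0.08 rad), let go, and the cam lever is still open (beyond 1.3 rad) (x of reel in the frame of cradle between -0.006 and 0.006 m and y of reel in the frame of cradle between -0.015 and 0.015 m and z of reel in the frame of cradle between -0.006 and 0.006 m and angle between the y axis of reel and the y axis of cradle, either way round below 0.08 rad and linear speed of reel below 0.02 m/s and value of joint cam_lever above 1.3 rad); the robot touches nothing.
It fails at once if the reel touches the bench (contact force between reel and table above 0.5 N).
It fails at once if the reel is dropped (moves faster than 0.45 m/s while no finger holds it, a fall of about 10 mm) (linear speed of reel above 0.45 m/s and contact force between reel and the fingers below 0.1 N).
It fails at once if a jar is pushed more than 30 mm or tipped (distance of jar_a from where it was at the start of the episode above 0.03 m or angle between jar_a's own z axis and vertical above 0.3 rad).
It fails at once if the other jar is pushed more than 30 mm or tipped (distance of jar_b from where it was at the start of the episode above 0.03 m or angle between jar_b's own z axis and vertical above 0.3 rad).
It fails at once if the tray is pushed more than 30 mm or tipped (distance of tray from where it was at the start of the episode above 0.03 m or angle between tray's own z axis and vertical above 0.3 rad).
It also fails if it takes over 61 s, if anything falls off the work surface, if the arm or the gripper's body presses on something with over 40 N, if the wrist force passes 120 N, or if a joint passes its speed limit or range.

## Robot

A 6-joint arm with a two-finger parallel gripper is mounted at the origin on the work surface. World frame = base frame: x ahead of the robot, y to its left, z up, the work surface at z = 0. Lengths are in m, angles in rad, forces in N, time in s.
With the tool pointing down it reaches from about 0.275 to 0.775 m from the base axis. Payload 14.6 kg.
Tool frame: the origin (TCP) lies between the finger pads; the fingertips stand manip.nose_length ahead of it and the grasp point (between the pads) lies 3 mm ahead of it (manip.nose_length is the distance from the TCP to the fingertips, in m); y points along the fingers, z is the direction in which the jaws open and shut, and the axes are right-handed (so a half turn about y gives the same grasp; the last joint's range is limited). The gripper opens to 85 mm and grips with 20 to 120 N. Pads are 22 mm wide; open, the fingers measure 114 mm over their backs; the gripper's body (76 mm by 85 mm) begins 54 mm behind the grasp point. The pads swing forward as they close: fully open they stand 13 mm farther back than shut.
Start: joints at [-1.38, 0.263, -0.048, 1.259, 0, 1.415], TCP at [0.178, -0.494, 0.253] pointing down, gripper open.
Joint ranges: [-2.65, 2.65], [-0.89, 1.7], [-1.18, 1.37], [-2.13, 2.11], [-1.35, 1.29], [-3.14, 3.14]. Speed limits (rad/s): [1.89, 1.89, 2.57, 2.79, 3.14, 3.14].

## Interface

Orientations are given as [roll, pitch, yaw] about the fixed x, y, z axes, in that order (R = Rz(yaw) Ry(pitch) Rx(roll)).
In Python, from cell import manip gives the robot as it stands.
- The arm moves only by the tool carry_out, never from a script. Its argument "rows" is a list of rows, each a list of 3 entries, a list of its own where there are three numbers: the shift along the world's x, y, z in m, then the turn about the world's z in degrees, then the opening, from 0 (shut) to 1 (fully open). In form: [[[dx, dy, dz], twist, gripper], ...]. A call has 1 to 20 rows; each row is the pose to reach, as a shift and turn from the pose commanded when the call began; what a row does not reach only later rows make up. A row lasts 1/10 s, in which the tool goes at most 50 mm and 8.59 degrees, less where a joint would pass 70% of its speed; a pose out of reach is approached as far as the arm can. A call with a gripper value outside its range is refused whole. The fingers move at their own pace and stop on an object; "newtons" is the grip in N (left out, the last holds). Time passes only in rows, so rows that repeat a pose let the fingers close. It gives the time, the measured TCP pose, the force and the opening at its end, in the units of the state.
- manip.state(): the state, without advancing time (a new reading comes with each control period).
- manip.capture(name): name is "scene" or "top" or "wrist"; returns the picture (480x640x3 uint8, red, green, blue); there is no depth.
- manip.get_calibration(name): a dict with "K" (3x3 intrinsics, pixels), "distortion" ([k1, k2, p1, p2, k3] as OpenCV has them; the pictures are not rectified), "rvec" (rotation vector, rad) and "tvec" (3), from world to camera coordinates, as OpenCV has them. Camera axes: x right, y down, z forward; pixel columns grow to the right and rows downward; lengths in m; the calibration is good to about 2 mm. A picture is of the moment at which its call begins: read the wrist's pose just before it. get_calibration takes no time and is no camera call; for the wrist camera it gives the pose at the moment of the call.
- manip.job_done(): hands the job in, once; it reports no verdict.
The state is a dict: "time_s": time; "joint_pos": joint angles; "dq": joint speeds; "effort": joint torques, N m; "eef_pos": TCP position; "orientation": TCP orientation; "contact_force": force on the tool from outside, world axes, zero at the start; "moment": the same for the moment, N m; "finger_gap": finger opening in m.
Only numpy, scipy, OpenCV 4.12 (cv2) and the standard library are available. Lean on these libraries where they do the work, as an engineer would, in place of code of your own. Each camera call takes 0.05 s, during which the arm holds its last target.

## Working session

There is one attempt and no reset: what is moved stays moved. The work goes in short steps, Python scripts to look and compute and a tool call to move; the robot and the scene stay as the last step left them, time stands still between calls to the robot, and variables do not carry over. Pictures are saved under pics/ and viewed, and the job is handed in when it is done.

Besides the shell and the picture viewer there is one more tool, called in YAML: its name, and indented under it one key for each argument. carry_out: Moves the arm, as the interface text tells. Its arguments: {"type":"object","properties":{"rows":{"type":"array","items":{"type":"array"}},"newtons":{"type":"number"}},"required":["rows"]}

```bash
mkdir -p pics; ls
python3 - <<'E'
from cell import manip
import cv2
print(manip.state()); print(manip.nose_length)
for n in ["scene","top","wrist"]:
    c=manip.get_calibration(n)
    im=manip.capture(n); cv2.imwrite(f"pics/{n}0.png",im[:,:,::-1])
    print(n,c)
E
```

```text
pics
{'time_s': 0.0, 'joint_pos': array([-1.38031401e+00,  2.63525775e-01, -4.89493516e-02,  1.25939596e+00,
        2.63496347e-05,  1.41552913e+00]), 'dq': array([ 5.88026384e-04, -3.33027193e-04, -1.10451674e-03,  3.91889406e-05,
        1.18802883e-03, -2.41068344e-04]), 'effort': array([ 2.53121558e-03, -6.37623096e+01,  3.84566367e+01,  1.39059764e-02,
        1.02119793e-04, -3.78363768e-05]), 'eef_pos': array([ 0.17789259, -0.49367175,  0.25281905]), 'orientation': array([-1.57185408e+00,  1.92238207e-04, -2.79584326e+00]), 'contact_force': array([ 1.04714472, -0.57626751, -0.05567745]), 'moment': array([-0.01064157,  0.02026411,  0.02856276]), 'finger_gap': 0.08511616436752167}
0.022
scene {'K': array([[471.45116809,   0.        , 311.16572544],
       [  0.        , 471.45116809, 236.15449911],
       [  0.        ,   0.        ,   1.        ]]), 'distortion': array([-0.04704717,  0.        ,  0.        ,  0.        ,  0.        ]), 'rvec': array([ 0.82942564,  2.67886115, -0.88710779]), 'tvec': array([ 0.35374425, -0.10087967,  1.5324239 ])}
top {'K': array([[593.02102367,   0.        , 319.36831123],
       [  0.        , 593.02102367, 241.12841967],
       [  0.        ,   0.        ,   1.        ]]), 'distortion': array([-0.07756378,  0.        ,  0.        ,  0.        ,  0.        ]), 'rvec': array([ 2.11840761, -2.16617285,  0.17915955]), 'tvec': array([0.01691133, 0.44632085, 1.52878455])}
wrist {'K': array([[353.20079248,   0.        , 317.88974601],
       [  0.        , 353.20079248, 233.55758892],
       [  0.        ,   0.        ,   1.        ]]), 'distortion': array([-0.06301585,  0.        ,  0.        ,  0.        ,  0.        ]), 'rvec': array([-2.33857335,  1.64147085,  0.27563886]), 'tvec': array([-0.5255651 , -0.04164671,  0.37984132])}
```

View pics/scene0.png

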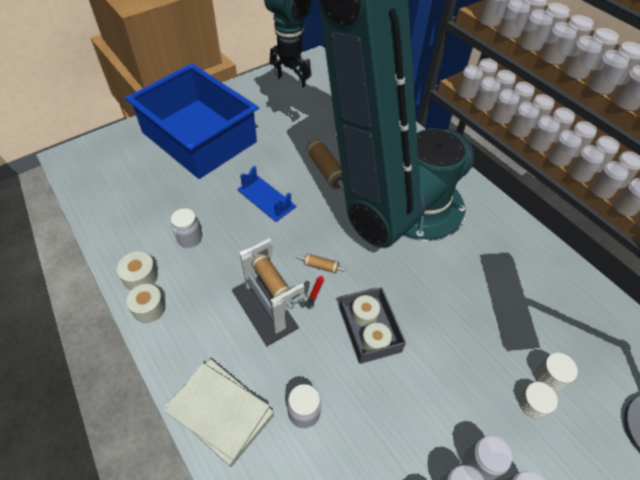

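View pics/top0.png

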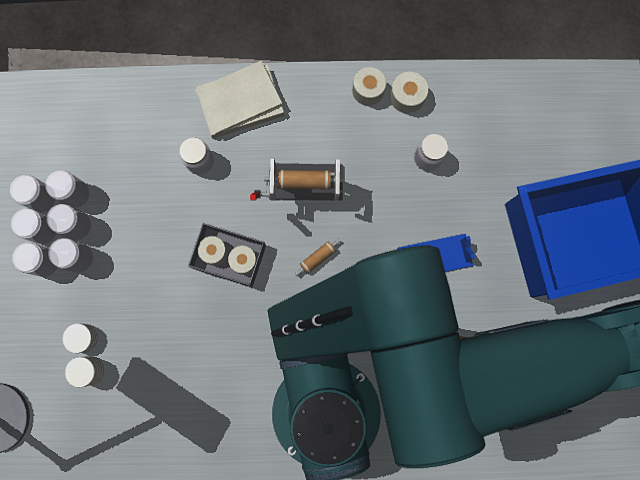

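View pics/wrist0.png

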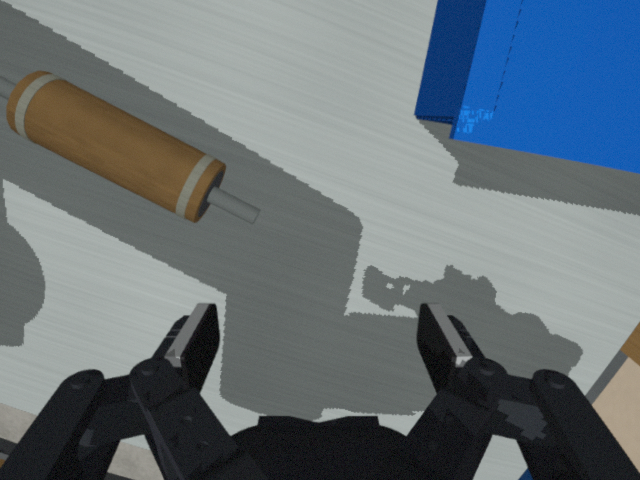

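```bash
cat > h.py <<'E'
import numpy as np, cv2
from cell import manip
class Cam:
    def __init__(s,n,c=None):
        c=c or manip.get_calibration(n); s.K=c["K"]; s.d=c["distortion"]; s.rv=np.array(c["rvec"],float); s.t=np.array(c["tvec"],float)
        s.R=cv2.Rodrigues(s.rv)[0]; s.C=-s.R.T@s.t
    def ray(s,p):
        q=cv2.undistortPoints(np.array(p,float).reshape(-1,1,2),s.K,s.d).reshape(-1,2)
        v=np.c_[q,np.ones(len(q))]@s.R; return v/np.linalg.norm(v,axis=1,keepdims=True)
    def at(s,p,z):
        v=s.ray(p); return s.C+v*((z-s.C[2])/v[:,2])[:,None]
    def proj(s,P): return cv2.projectPoints(np.array(P,float).reshape(-1,1,3),s.rv,s.t,s.K,s.d)[0].reshape(-1,2)
def tri(rs):
    A=np.zeros((3,3));b=np.zeros(3)
    for C,v in rs:
        M=np.eye(3)-np.outer(v,v);A+=M;b+=M@C
    P=np.linalg.solve(A,b); return P,[np.linalg.norm((np.eye(3)-np.outer(v,v))@(P-C)) for C,v in rs]
E
python3 - <<'E'
from h import *
for n in ["scene","top","wrist"]: print(n,Cam(n).C.round(3), Cam(n).R[2].round(3))
t=cv2.imread("pics/top0.png"); s=cv2.imread("pics/scene0.png")
cv2.imwrite("pics/top0c.png",cv2.resize(t[140:240,235:375],(0,0),fx=5.5,fy=5.5,interpolation=cv2.INTER_CUBIC))
cv2.imwrite("pics/top0r.png",cv2.resize(t[215:290,380:490],(0,0),fx=6,fy=6,interpolation=cv2.INTER_CUBIC))
cv2.imwrite("pics/scene0c.png",cv2.resize(s[225:345,220:350],(0,0),fx=5,fy=5,interpolation=cv2.INTER_CUBIC))
cv2.imwrite("pics/scene0r.png",cv2.resize(s[155:225,225:310],(0,0),fx=8,fy=8,interpolation=cv2.INTER_CUBIC))
E
```

```text
scene [0.872 0.613 1.161] [-0.35  -0.488 -0.8  ]
top [0.199 0.022 1.58 ] [ 0.158 -0.01  -0.987]
wrist [ 0.258 -0.466  0.372] [-0.307 -0.111 -0.945]
```

View pics/top0c.png

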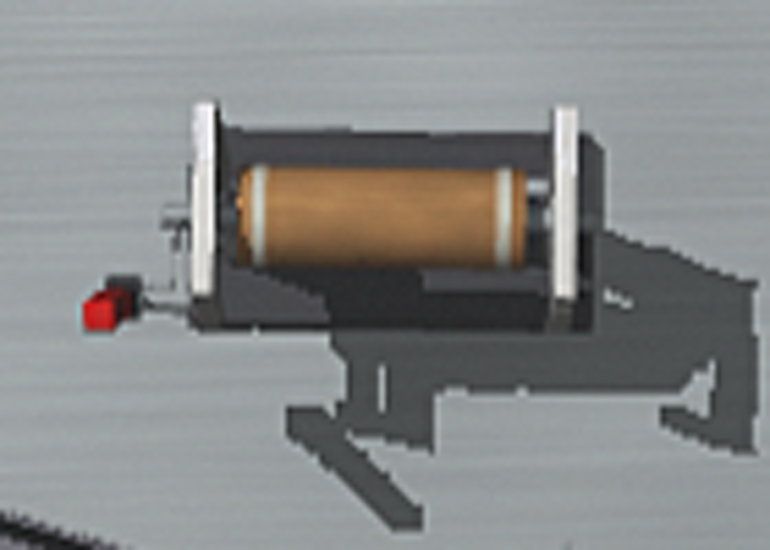

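View pics/top0r.png

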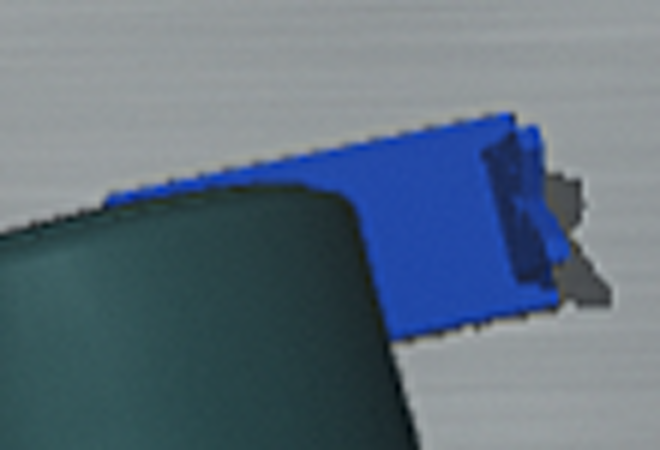

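View pics/scene0c.png

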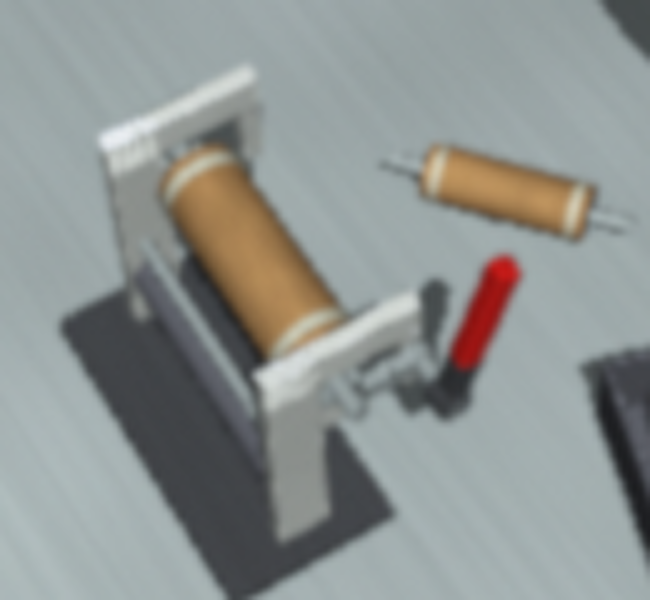

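View pics/scene0r.png

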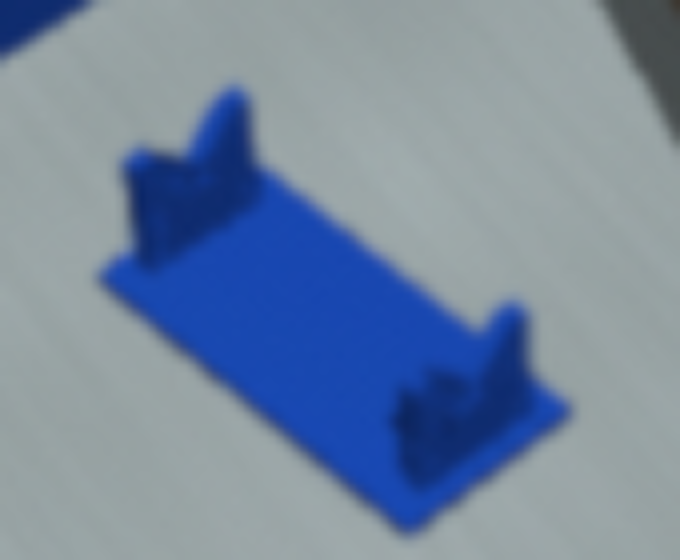

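Run:
```python
from h import *
T=Cam("top");S=Cam("scene")
f=lambda p,s,o:(np.array(p,float)+.5)/s-.5+o
c=f([(193,101),(217,101),(215,294),(190,293),(553,106),(578,106),(575,299),(550,298)],5.5,[235,140])
P=T.at(c,.19);print("cheek tops top\n",P.round(4), P.mean(0))
# scene cheek tops: outer lever cheek
c=f([(255,377),(413,294),(420,315),(262,385)],5,[220,225]);print("scene lever cheek top",S.at(c,.19).round(4))
c=f([(100,143),(250,68)],5,[220,225]);print("scene far cheek",S.at(c,.19).round(4))
# rest: base top z=.01 / bottom corners
c=f([(100,278),(408,535),(572,408)],8,[225,155]);Q=S.at(c,.005);print("rest base scene",Q.round(4),np.linalg.norm(np.diff(Q,axis=0),axis=1))
c=f([(515,113),(560,303)],6,[380,215]);Q=T.at(c,.01);print("rest base top",Q.round(4),np.linalg.norm(np.diff(Q,axis=0),axis=1))
```

```text
cheek tops top
 [[ 0.6293  0.1247  0.19  ]
 [ 0.6291  0.114   0.19  ]
 [ 0.5414  0.1157  0.19  ]
 [ 0.5421  0.1267  0.19  ]
 [ 0.6236 -0.0345  0.19  ]
 [ 0.6234 -0.0455  0.19  ]
 [ 0.5358 -0.0417  0.19  ]
 [ 0.5364 -0.0308  0.19  ]] [0.58263304 0.04108618 0.19      ]
scene lever cheek top [[0.6322 0.1215 0.19  ]
 [0.5459 0.1255 0.19  ]
 [0.5496 0.1371 0.19  ]
 [0.6317 0.1269 0.19  ]]
scene far cheek [[ 0.6264 -0.0353  0.19  ]
 [ 0.5397 -0.0331  0.19  ]]
rest base scene [[ 0.4597 -0.3884  0.005 ]
 [ 0.4265 -0.2016  0.005 ]
 [ 0.3371 -0.2202  0.005 ]] [0.18971561 0.09129638]
rest base top [[ 0.4632 -0.3886  0.01  ]
 [ 0.3766 -0.4037  0.01  ]] [0.08785173]
```

carry_out:
  rows:
    - [[0.02,0.04,0.05],8,1]
    - [[0.04,0.08,0.1],16,1]
    - [[0.06,0.12,0.13],24,1]
    - [[0.08,0.16,0.13],32,1]
    - [[0.1,0.2,0.13],40,1]
    - [[0.12,0.24,0.13],48,1]
    - [[0.15,0.28,0.13],56,1]
    - [[0.17,0.32,0.13],64,1]
    - [[0.2,0.36,0.13],68,0]
    - [[0.22,0.4,0.13],68,0]
    - [[0.24,0.44,0.13],68,0]
    - [[0.26,0.48,0.13],68,0]
    - [[0.28,0.52,0.13],68,0]
    - [[0.29,0.54,0.13],68,0]
    - [[0.29,0.54,0.13],68,0]
    - [[0.29,0.54,0.13],68,0]
    - [[0.29,0.54,0.13],68,0]

```text
time_s: 1.85
eef_pos: [0.4676, 0.0454, 0.3833]
orientation: [-1.571, -0.0, -1.61]
contact_force: [-0.9, -0.1, 0.3]
finger_gap: 0.0
```

```bash
cat > look.py <<'E'
import sys
from h import *
import pickle
n,tag=sys.argv[1:3]
st=manip.state();c=manip.get_calibration(n);im=manip.capture(n)
cv2.imwrite(f"pics/{tag}.png",im[:,:,::-1]);pickle.dump(c,open(f"pics/{tag}.pkl","wb"))
print(st["time_s"],st["eef_pos"].round(4),st["orientation"].round(4),st["finger_gap"],st["contact_force"].round(2),Cam(n).C.round(3))
E
python3 look.py wrist w1; python3 look.py top t1
```

```text
1.85 [0.4676 0.0454 0.3833] [-1.5709e+00 -2.0000e-04 -1.6097e+00] 3.6600481523336465e-05 [-0.93 -0.15  0.31] [0.472 0.129 0.503]
1.9 [0.4676 0.0452 0.3834] [-1.5707e+00 -2.0000e-04 -1.6102e+00] -0.00014519785571072714 [-0.47  0.82  0.31] [0.199 0.022 1.58 ]
```

View pics/w1.png

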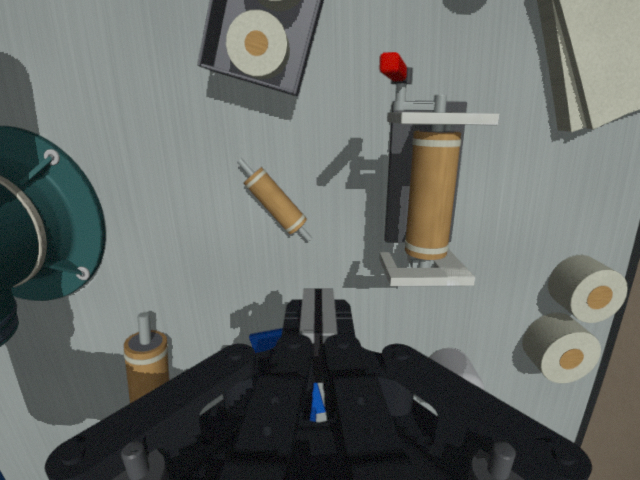

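View pics/t1.png

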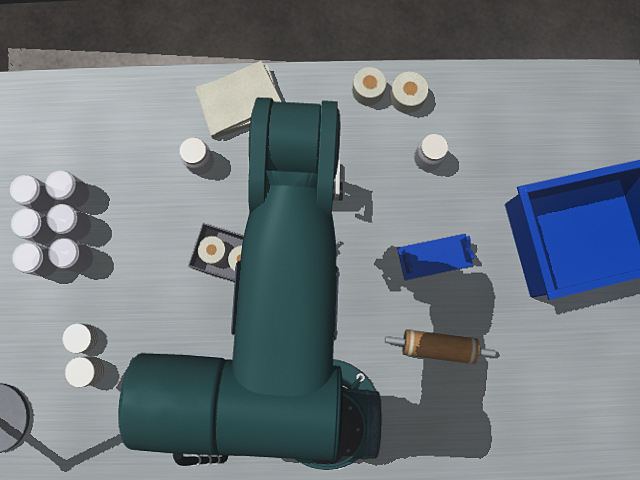

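Run:
```python
from h import *
w=cv2.imread("pics/w1.png"); t=cv2.imread("pics/t1.png")
cv2.imwrite("pics/w1c.png",cv2.resize(w[30:300,365:515],(0,0),fx=2.2*1,fy=2.2,interpolation=cv2.INTER_CUBIC))
cv2.imwrite("pics/w1d.png",cv2.resize(w[40:140,365:505],(0,0),fx=5,fy=5,interpolation=cv2.INTER_CUBIC))
cv2.imwrite("pics/w1e.png",cv2.resize(w[220:300,365:505],(0,0),fx=5,fy=5,interpolation=cv2.INTER_CUBIC))
cv2.imwrite("pics/t1r.png",cv2.resize(t[220:290,385:485],(0,0),fx=7,fy=7,interpolation=cv2.INTER_CUBIC))
```

```text
(no output)
```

View pics/w1d.png

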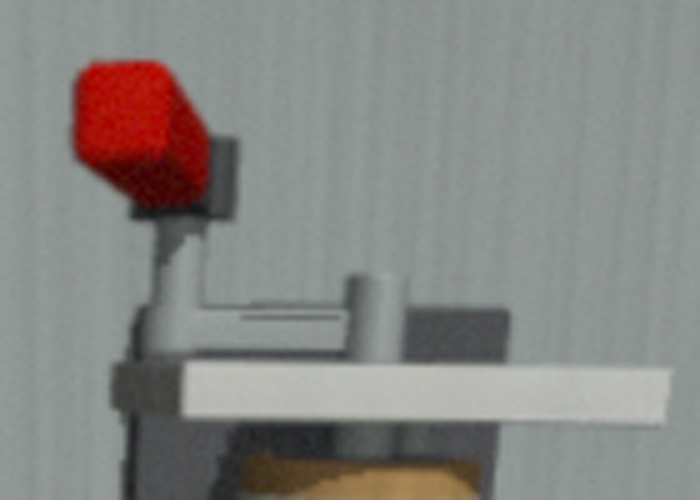

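View pics/w1e.png

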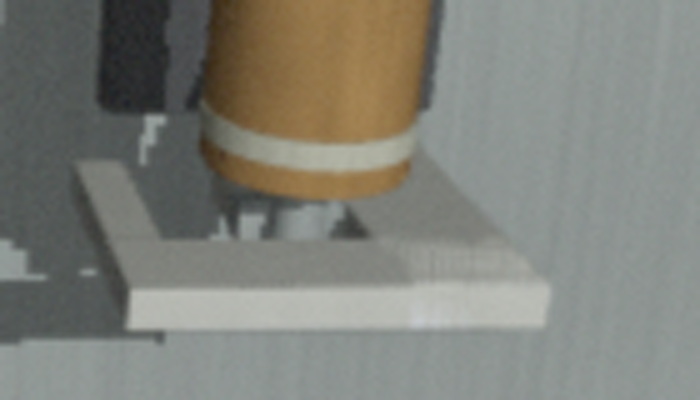

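View pics/t1r.png

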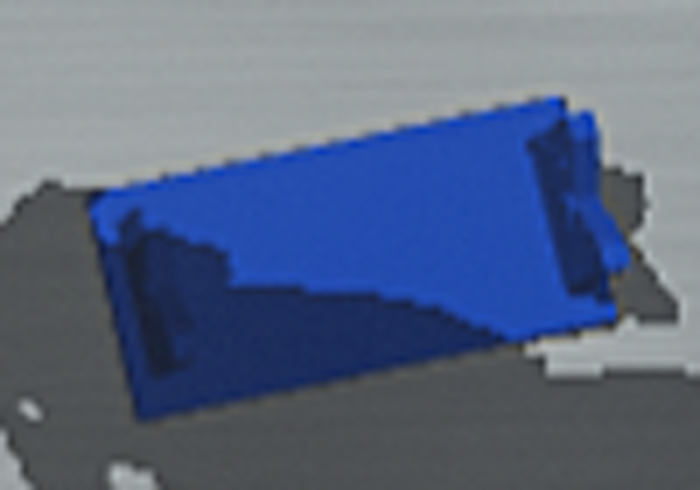

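Run:
```python
from h import *
import pickle
W=Cam("wrist",pickle.load(open("pics/w1.pkl","rb")));T=Cam("top")
f=lambda p,s,o:(np.array(p,float)+.5)/s-.5+o
a=f([(182,363),(671,371),(667,423),(184,415)],5,[365,40]);b=f([(128,289),(550,287),(546,327),(127,328)],5,[365,220])
P=W.at(np.vstack([a,b]),.19);print(P.round(4),P.mean(0))
yaw=[]
for i,j in [(0,7),(1,6)]:pass
l=P[:4].mean(0)-P[4:].mean(0);print("yaw across",-np.arctan2(l[0],l[1]),np.linalg.norm(l))
for i,j in [(1,0),(2,3),(5,4),(6,7)]:
    d=P[i]-P[j];print("yaw",np.arctan2(d[1],d[0]),np.linalg.norm(d[:2]))
q=f([(375,278)],5,[365,40]);print("spindle lever end",W.at(q,.146))
q=f([(205,205),(412,185),(315,195)],5,[365,220]);print("core end bottom",W.at(q,.14))
q=f([(120,110)],5,[365,40]);print("red tip",W.at(q,.236))
c=f([(93,198),(562,98),(612,318),(140,418)],7,[385,220])
Q=T.at(c,.008);print("rest",Q.round(4),Q.mean(0),np.linalg.norm(Q-np.roll(Q,-1,0),axis=1))
d=(Q[0]+Q[3]-Q[1]-Q[2]);print("rest yaw",-np.arctan2(d[0],d[1]))
```

```text
[[ 0.5422  0.1269  0.19  ]
 [ 0.6271  0.1237  0.19  ]
 [ 0.6273  0.1151  0.19  ]
 [ 0.5428  0.1183  0.19  ]
 [ 0.5371 -0.0273  0.19  ]
 [ 0.6216 -0.0306  0.19  ]
 [ 0.6219 -0.0395  0.19  ]
 [ 0.5372 -0.0359  0.19  ]] [0.58216874 0.04383011 0.19      ]
yaw across -0.035061383111480646 0.15441807568852403
yaw -0.03706889548066249 0.08493064866780996
yaw -0.03877262850476967 0.08457045543861835
yaw -0.03874880157022805 0.08457346145322282
yaw -0.042383062351598784 0.0847179442089734
spindle lever end [[0.58892682 0.14125258 0.146     ]]
core end bottom [[ 0.56428136 -0.03214988  0.14      ]
 [ 0.61096548 -0.02919864  0.14      ]
 [ 0.58906201 -0.03072731  0.14      ]]
red tip [[0.52233308 0.16136081 0.236     ]]
rest [[ 0.4281 -0.2037  0.008 ]
 [ 0.4631 -0.3876  0.008 ]
 [ 0.3771 -0.4017  0.008 ]
 [ 0.3431 -0.218   0.008 ]] [ 0.40285606 -0.30273472  0.008     ] [0.18722886 0.08714329 0.18688634 0.08620497]
rest yaw 0.18568467850193285
```

Run:
```python
from h import *
import pickle
W=Cam("wrist",pickle.load(open("pics/w1.pkl","rb")))
p=np.array([.4676,.0454,.3833])
for dz in (0,9,22,35):
  print(dz,W.proj([p+[0,dy,-dz/1000] for dy in (-.011,0,.011)]).round(0).tolist(), W.proj([p+[.01,.011,-dz/1000]]).round(0))
```

```text
0 [[316.0, 357.0], [315.0, 334.0], [314.0, 310.0]] [[340. 309.]]
9 [[316.0, 343.0], [315.0, 321.0], [314.0, 299.0]] [[338. 298.]]
22 [[316.0, 326.0], [315.0, 306.0], [314.0, 284.0]] [[337. 283.]]
35 [[317.0, 311.0], [316.0, 292.0], [315.0, 272.0]] [[336. 271.]]
```

carry_out:
  rows:
    - [[0,0.04,-0.03],0,0]
    - [[0,0.08,-0.06],0,0]
    - [[0.002,0.115,-0.09],0,0]
    - [[0.002,0.115,-0.12],0,0]
    - [[0.002,0.115,-0.142],0,0]
    - [[0.002,0.115,-0.142],0,0]
    - [[0.002,0.115,-0.142],0,0]

```text
time_s: 2.65
eef_pos: [0.47, 0.1605, 0.2421]
orientation: [-1.571, 0.0, -1.61]
contact_force: [-0.2, -0.2, 0.8]
finger_gap: -0.0002
```

```bash
python3 look.py wrist w2; python3 look.py scene s2
```

```text
2.65 [0.47   0.1605 0.2421] [-1.5705  0.     -1.61  ] -0.00016294465261594692 [-0.2  -0.22  0.77] [0.474 0.244 0.362]
2.7 [0.4704 0.1606 0.2426] [-1.5694e+00  3.0000e-04 -1.6100e+00] -0.00046277921203571637 [-0.46  0.29 -0.14] [0.872 0.613 1.161]
```

View pics/w2.png

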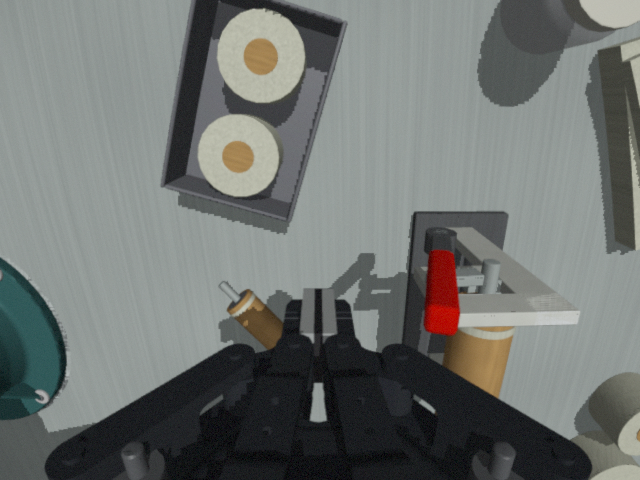

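View pics/s2.png

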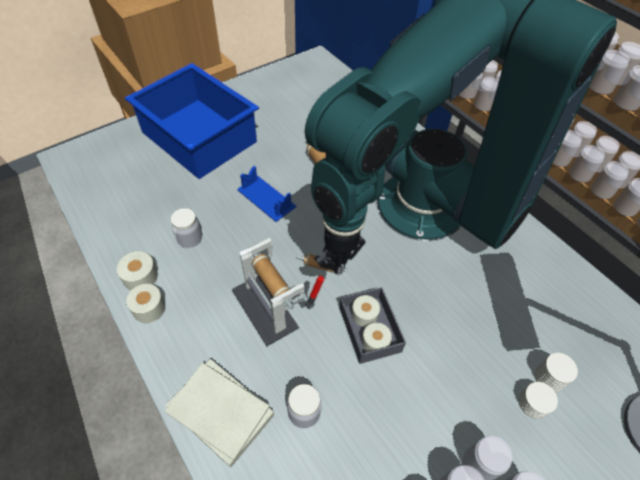

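carry_out:
  rows:
    - [[0.02,-0.001,0],0,0]
    - [[0.035,-0.001,0],0,0]
    - [[0.045,-0.002,0],0,0]
    - [[0.055,-0.002,0],0,0]
    - [[0.065,-0.002,0],0,0]
    - [[0.075,-0.002,0.001],0,0]
    - [[0.085,-0.003,0.001],0,0]
    - [[0.095,-0.003,0.001],0,0]
    - [[0.104,-0.004,-0.002],0,0]
    - [[0.112,-0.004,-0.006],0,0]
    - [[0.118,-0.004,-0.01],0,0]
    - [[0.124,-0.004,-0.015],0,0]

```text
time_s: 3.95
eef_pos: [0.5947, 0.157, 0.2262]
orientation: [-1.57, -0.0, -1.609]
contact_force: [-0.9, -1.3, 3.5]
finger_gap: 0.0001
```

```bash
python3 look.py wrist w3
```

```text
3.95 [0.5947 0.157  0.2262] [-1.5699e+00 -2.0000e-04 -1.6091e+00] 0.00011019661431624696 [-0.92 -1.28  3.54] [0.599 0.241 0.345]
```

View pics/w3.png

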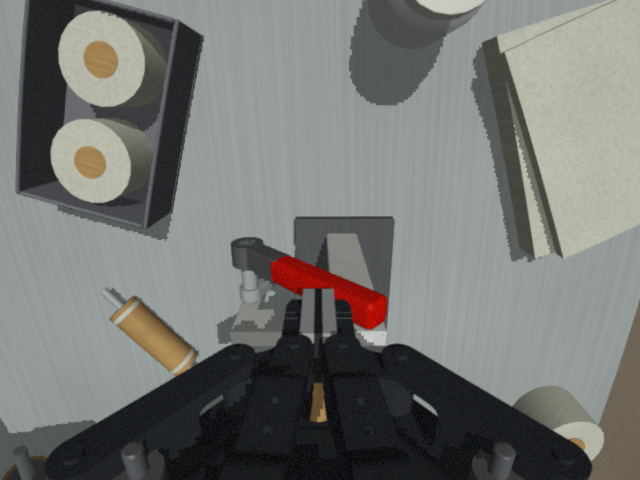

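carry_out:
  rows:
    - [[0.006,0,-0.006],0,0]
    - [[0.011,-0.001,-0.012],0,0]
    - [[0.015,-0.001,-0.017],0,0]
    - [[0.018,-0.001,-0.021],0,0]
    - [[0.02,-0.001,-0.024],0,0]
    - [[0.02,-0.001,-0.024],0,0]

```text
time_s: 4.6
eef_pos: [0.6139, 0.156, 0.2016]
orientation: [-1.572, -0.0, -1.609]
contact_force: [0.5, -0.9, 0.1]
finger_gap: 0.0
```

```bash
python3 look.py wrist w4; python3 look.py scene s4;  python3 - <<'E'
import cv2
s=cv2.imread("pics/s4.png")
cv2.imwrite("pics/s4c.png",cv2.resize(s[205:345,220:370],(0,0),fx=4,fy=4,interpolation=cv2.INTER_CUBIC))
E
```

```text
4.6 [0.6139 0.156  0.2016] [-1.5717e+00 -2.0000e-04 -1.6090e+00] 4.209043750210482e-05 [ 0.46 -0.92  0.11] [0.618 0.24  0.322]
4.65 [0.6139 0.156  0.202 ] [-1.5712e+00 -2.0000e-04 -1.6090e+00] -0.00014776459912956767 [ 0.13 -0.67  0.89] [0.872 0.613 1.161]
```

View pics/w4.png

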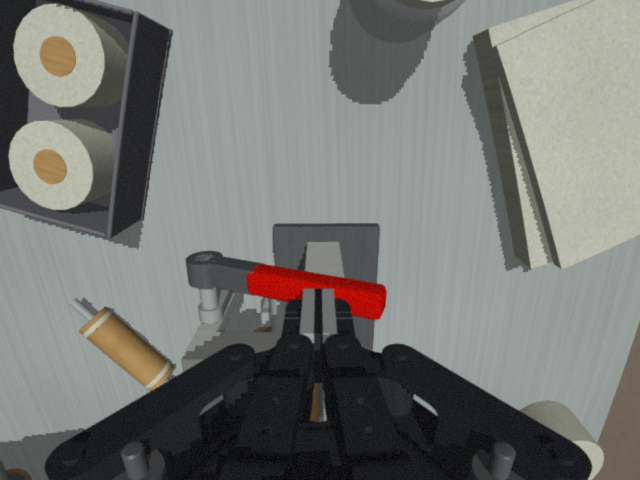

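View pics/s4c.png

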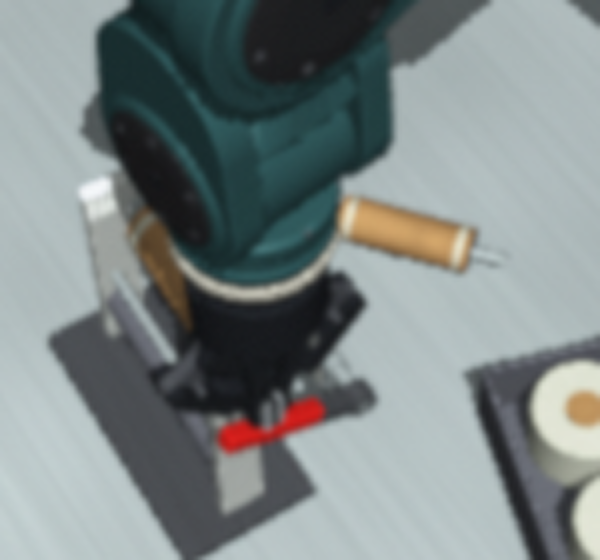

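carry_out:
  rows:
    - [[0,0,-0.001],0,0]
    - [[0,0,-0.002],0,0]
    - [[0,0,-0.003],0,0]

```text
time_s: 5.0
eef_pos: [0.6144, 0.1561, 0.1999]
orientation: [-1.569, 0.0, -1.609]
contact_force: [0.7, 0.4, 11.2]
finger_gap: 0.0001
```

carry_out:
  rows:
    - [[0,0,0.03],0,0]
    - [[0,0,0.06],0,0]
    - [[-0.01,-0.03,0.09],0,0]
    - [[-0.02,-0.07,0.11],0,1]
    - [[-0.03,-0.1,0.13],0,1]
    - [[-0.03,-0.114,0.15],0,1]
    - [[-0.03,-0.114,0.15],0,1]
    - [[-0.03,-0.114,0.15],0,1]
    - [[-0.03,-0.114,0.15],0,1]

```text
time_s: 5.9
eef_pos: [0.5838, 0.0427, 0.3483]
orientation: [-1.572, 0.0, -1.608]
contact_force: [-0.3, 0.0, -1.0]
finger_gap: 0.0846
```

```bash
python3 look.py wrist w5; python3 look.py scene s5;  python3 - <<'E'
import cv2
s=cv2.imread("pics/s5.png")
cv2.imwrite("pics/s5c.png",cv2.resize(s[205:345,220:370],(0,0),fx=4,fy=4,interpolation=cv2.INTER_CUBIC))
E
```

```text
5.9 [0.5838 0.0427 0.3483] [-1.5721e+00  1.0000e-04 -1.6084e+00] 0.08462056225236515 [-0.31  0.04 -0.96] [0.588 0.126 0.468]
5.95 [0.5838 0.0428 0.3483] [-1.5723e+00  2.0000e-04 -1.6081e+00] 0.08515452651072242 [-0.06 -0.23 -1.29] [0.872 0.613 1.161]
```

View pics/w5.png

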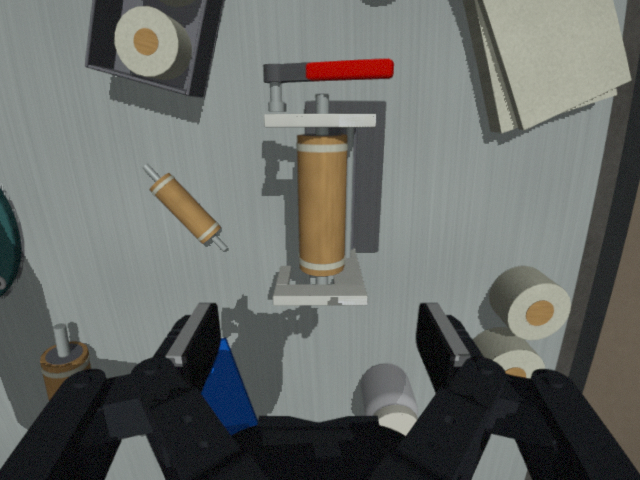

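View pics/s5c.png

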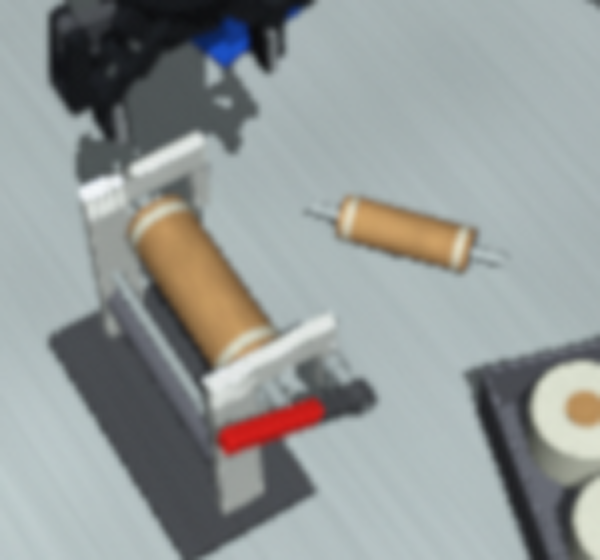

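Run:
```python
from h import *
import pickle
W=Cam("wrist",pickle.load(open("pics/w5.pkl","rb")))
im=cv2.cvtColor(cv2.imread("pics/w5.png"),cv2.COLOR_BGR2HSV)
m=cv2.inRange(im,(8,90,80),(25,255,255)); m[:, :285]=0;m[:,360:]=0;m[:130]=0;m[280:]=0
for v in (165,185,205,225,245):
    u=np.where(m[v])[0]; a,b=W.ray([(u.min()-.5,v),(u.max()+.5,v)])
    c=(a+b); c/=np.linalg.norm(c)
    print(v,u.min(),u.max(),(W.C+c*((.14-W.C[2])/c[2])).round(4), "dia",2*np.linalg.norm(W.at([(0,0)],0)[0]*0+ (np.cross(a,b)))/2*np.linalg.norm((.14-W.C[2])/c[2]))
# spindle lever end, pads mid
print(W.at([(322,95)],.146),W.at([(320,277)],.14))
p=W.proj([[.5838,.0427,.345],[.5838,.0427+.011,.339]]);print(p)
```

```text
165 299 345 [0.5898 0.0799 0.14  ] dia 0.04317891881289426
185 299 345 [0.5892 0.0612 0.14  ] dia 0.043934410356016
205 299 345 [0.5886 0.0419 0.14  ] dia 0.04473580426993676
225 300 344 [0.5879 0.0218 0.14  ] dia 0.04366171639824448
245 300 343 [0.5867 0.001  0.14  ] dia 0.043545684180175875
[[0.59181584 0.14057286 0.146     ]] [[ 0.58404642 -0.0340882   0.14      ]]
[[315.25267889 329.22553529]
 [314.31981832 298.19754476]]
```

carry_out:
  rows:
    - [[0.002,0,-0.04],0,1]
    - [[0.002,0,-0.08],0,1]
    - [[0.002,0,-0.12],0,1]
    - [[0.002,0,-0.14],0,1]
    - [[0.002,0,-0.14],0,1]

```text
time_s: 6.5
eef_pos: [0.5843, 0.0427, 0.2063]
orientation: [-1.576, 0.0, -1.608]
contact_force: [-0.4, 0.1, 0.6]
finger_gap: 0.0855
```

```bash
python3 look.py wrist w6
```

```text
6.5 [0.5843 0.0427 0.2063] [-1.5762e+00  1.0000e-04 -1.6082e+00] 0.08553704105385311 [-0.36  0.11  0.6 ] [0.59  0.126 0.328]
```

View pics/w6.png

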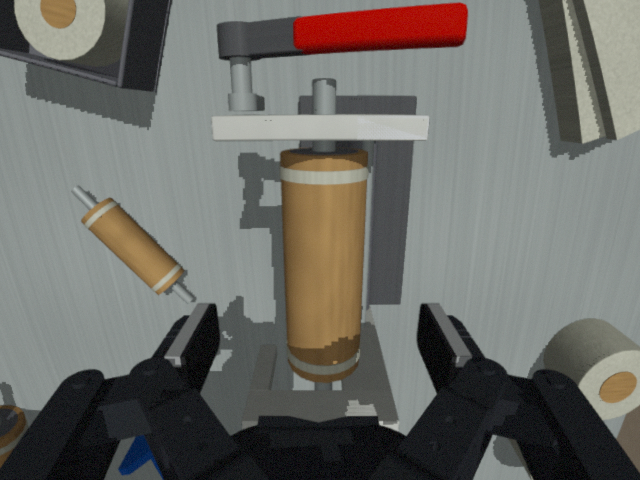

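Run:
```python
from h import *
import pickle
W=Cam("wrist",pickle.load(open("pics/w6.pkl","rb")))
im=cv2.cvtColor(cv2.imread("pics/w6.png"),cv2.COLOR_BGR2HSV)
m=cv2.inRange(im,(8,90,50),(25,255,255)); m[:, :270]=0;m[:,375:]=0
for v in (200,225,250,275,300):
    u=np.where(m[v])[0]; um=(u.min()+u.max())/2
    print(v,u.min(),u.max(),W.at([(um,v),(um-3.5,v),(um-2.4,v)],.14).round(4).tolist())
print(W.proj([[.5843,.0427,.2063-.003],[.5843,.0537,.2063-.009]]), W.at([(323,80)],.146))
```

```text
200 282 365 [[0.5895, 0.0813, 0.14], [0.5876, 0.0813, 0.14], [0.5882, 0.0813, 0.14]]
225 283 364 [[0.589, 0.0671, 0.14], [0.5871, 0.0672, 0.14], [0.5877, 0.0672, 0.14]]
250 284 363 [[0.5886, 0.0523, 0.14], [0.5866, 0.0523, 0.14], [0.5872, 0.0523, 0.14]]
275 285 361 [[0.5878, 0.0367, 0.14], [0.5858, 0.0367, 0.14], [0.5864, 0.0367, 0.14]]
300 286 360 [[0.5873, 0.0202, 0.14], [0.5852, 0.0203, 0.14], [0.5858, 0.0202, 0.14]]
[[315.27940268 329.69612747]
 [314.40785623 298.60282834]] [[0.59109538 0.14106751 0.146     ]]
```

carry_out:
  rows:
    - [[0.001,0,-0.03],0,1]
    - [[0.001,0,-0.05],0,1]
    - [[0.001,0,-0.059],0,1]
    - [[0.001,0,-0.059],0,1]
  newtons: 40

```text
time_s: 6.95
eef_pos: [0.587, 0.0422, 0.1505]
orientation: [-1.571, 0.0, -1.609]
contact_force: [-0.5, 0.1, -0.1]
finger_gap: 0.0856
```

carry_out:
  rows:
    - [[0,0,0],0,0.5]
    - [[0,0,0],0,0.5]
    - [[0,0,0],0,0.45]
    - [[0,0,0],0,0.4]
    - [[0,0,0],0,0.4]
    - [[0,0,0],0,0.4]
  newtons: 40

```text
time_s: 7.55
eef_pos: [0.5878, 0.042, 0.1515]
orientation: [-1.568, -0.0, -1.609]
contact_force: [1.0, -0.3, 5.9]
finger_gap: 0.0447
```

```bash
python3 look.py wrist w7; python3 look.py scene s7;  python3 - <<'E'
import cv2
s=cv2.imread("pics/s7.png")
cv2.imwrite("pics/s7c.png",cv2.resize(s[205:345,220:370],(0,0),fx=4,fy=4,interpolation=cv2.INTER_CUBIC))
E
```

```text
7.55 [0.5878 0.042  0.1515] [-1.5683 -0.     -1.6091] 0.04474816591831879 [ 0.98 -0.3   5.92] [0.592 0.126 0.271]
7.6 [0.5878 0.042  0.1515] [-1.5682 -0.     -1.609 ] 0.04465815002623768 [1.43 0.04 5.97] [0.872 0.613 1.161]
```

View pics/w7.png

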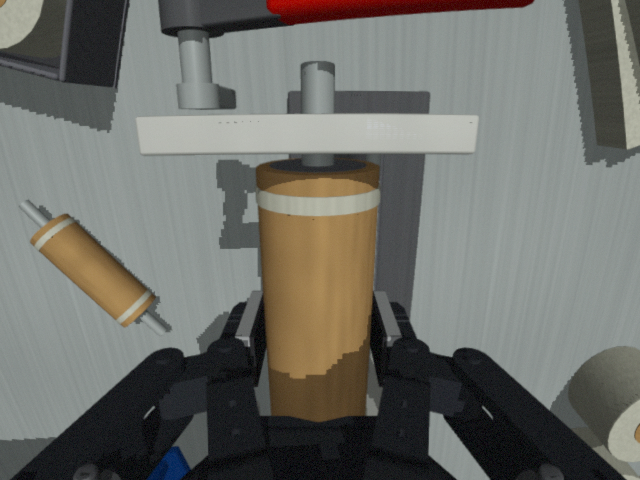

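View pics/s7c.png

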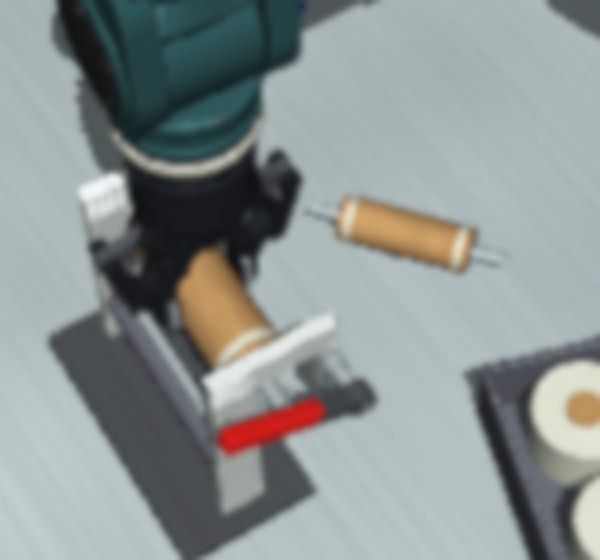

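carry_out:
  rows:
    - [[0,0,0],0,0.8]
    - [[0,0,0],0,0.8]
    - [[0,0,0],0,0.8]
    - [[-0.001,0,-0.003],0,0.8]
    - [[-0.001,0,-0.006],0,0.8]
    - [[-0.001,0,-0.006],0,0.8]
    - [[-0.001,0,-0.006],0,0.8]

```text
time_s: 8.35
eef_pos: [0.5858, 0.0421, 0.1441]
orientation: [-1.571, 0.0, -1.609]
contact_force: [0.4, -0.1, -0.7]
finger_gap: 0.0685
```

carry_out:
  rows:
    - [[0,0,0],0,0.5]
    - [[0,0,0],0,0.4]
    - [[0,0,0],0,0.4]
    - [[0,0,0],0,0.4]
    - [[0,0,0],0,0.4]
  newtons: 40

```text
time_s: 8.85
eef_pos: [0.5862, 0.0421, 0.1446]
orientation: [-1.57, -0.0, -1.609]
contact_force: [-0.8, 0.2, 6.2]
finger_gap: 0.0448
```

```bash
python3 look.py wrist w8
```

```text
8.85 [0.5862 0.0421 0.1446] [-1.5701 -0.     -1.609 ] 0.04480157492537745 [-0.76  0.24  6.16] [0.59  0.126 0.264]
```

View pics/w8.png

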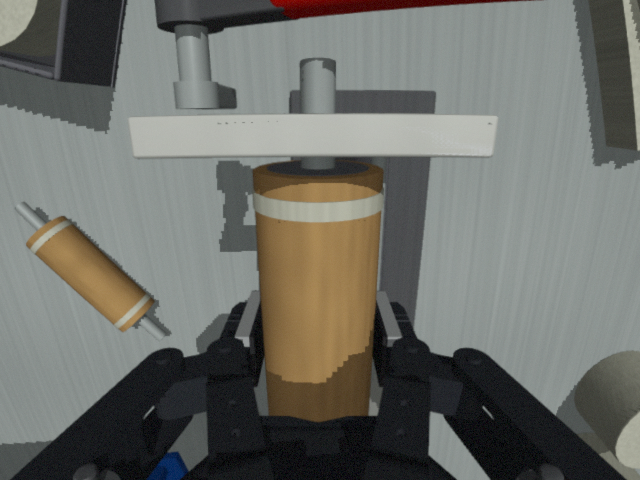

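carry_out:
  rows:
    - [[0,0,0.002],0,0.4]
    - [[0,0,0.004],0,0.4]
    - [[0,0,0.0055],0,0.4]
    - [[0,0,0.0055],0,0.4]

```text
time_s: 9.3
eef_pos: [0.5859, 0.0421, 0.1498]
orientation: [-1.571, -0.0, -1.609]
contact_force: [-0.1, 0.7, -2.7]
finger_gap: 0.0448
```

```bash
python3 look.py wrist w9; python3 look.py scene s9;  python3 - <<'E'
import cv2
s=cv2.imread("pics/s9.png")
cv2.imwrite("pics/s9c.png",cv2.resize(s[205:345,220:370],(0,0),fx=4,fy=4,interpolation=cv2.INTER_CUBIC))
E
```

```text
9.3 [0.5859 0.0421 0.1498] [-1.5709 -0.     -1.609 ] 0.04478489645707343 [-0.12  0.71 -2.73] [0.59  0.126 0.269]
9.35 [0.5859 0.0421 0.1497] [-1.571 -0.    -1.609] 0.04474511110300225 [-0.67 -0.87 -3.19] [0.872 0.613 1.161]
```

View pics/w9.png

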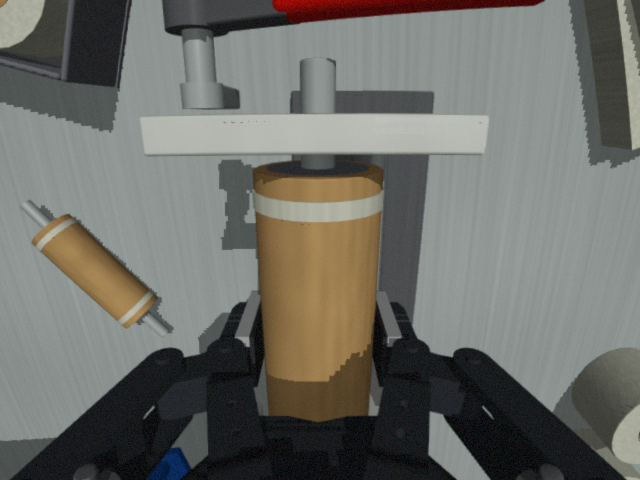

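carry_out:
  rows:
    - [[-0.006,0,0],0,0.4]
    - [[-0.012,0,0],0,0.4]
    - [[-0.018,0.001,0],0,0.4]
    - [[-0.0235,0.001,0],0,0.4]
    - [[-0.0235,0.001,0],0,0.4]

```text
time_s: 9.9
eef_pos: [0.5616, 0.0432, 0.15]
orientation: [-1.571, 0.0, -1.609]
contact_force: [-0.4, 0.1, -3.9]
finger_gap: 0.0447
```

carry_out:
  rows:
    - [[0,0,-0.005],0,0.4]
    - [[0,0,-0.01],0,0.4]
    - [[0,0,-0.015],0,0.4]
    - [[0,0,-0.015],0,0.4]

```text
time_s: 10.3
eef_pos: [0.5621, 0.0431, 0.1338]
orientation: [-1.572, 0.0, -1.609]
contact_force: [0.5, -0.1, -2.8]
finger_gap: 0.045
```

carry_out:
  rows:
    - [[0,0,-0.005],0,0.4]
    - [[0,0,-0.01],0,0.4]
    - [[0,0,-0.015],0,0.4]
    - [[0,0,-0.02],0,0.4]
    - [[0,0,-0.025],0,0.4]
    - [[0,0,-0.03],0,0.4]
    - [[0,0,-0.034],0,0.4]
    - [[0,0,-0.034],0,0.4]
    - [[0,0,-0.034],0,0.4]

```text
time_s: 11.2
eef_pos: [0.5625, 0.0431, 0.1008]
orientation: [-1.571, 0.0, -1.609]
contact_force: [0.1, 0.4, -2.8]
finger_gap: 0.0448
```

```bash
python3 look.py wrist w10; python3 look.py scene s10;  python3 - <<'E'
import cv2
s=cv2.imread("pics/s10.png")
cv2.imwrite("pics/s10c.png",cv2.resize(s[205:345,220:370],(0,0),fx=4,fy=4,interpolation=cv2.INTER_CUBIC))
E
```

```text
11.2 [0.5625 0.0431 0.1008] [-1.5708  0.     -1.609 ] 0.044846867565344097 [ 0.13  0.35 -2.82] [0.567 0.127 0.22 ]
11.25 [0.5625 0.0431 0.1009] [-1.5706 -0.     -1.609 ] 0.04502839451328269 [-0.05  0.06 -3.57] [0.872 0.613 1.161]
```

View pics/w10.png

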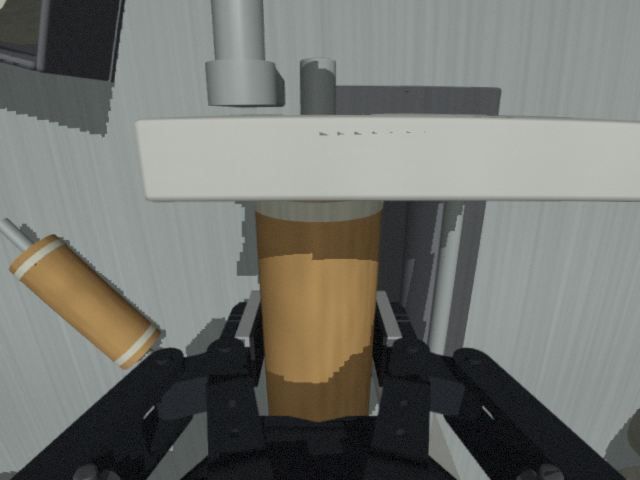

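View pics/s10c.png

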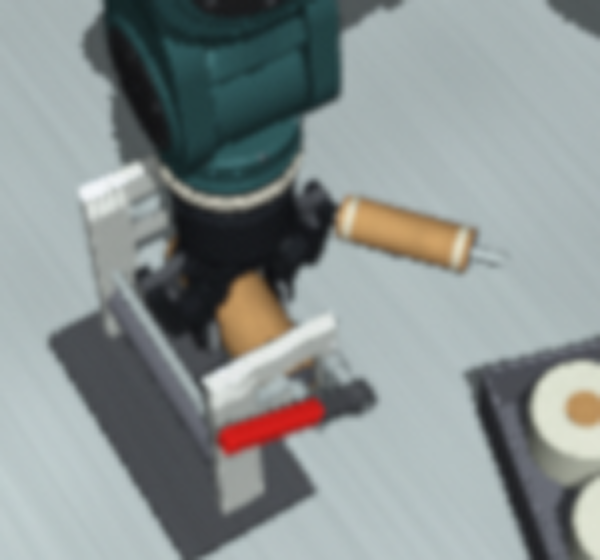

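carry_out:
  rows:
    - [[-0.008,0,0],0,0.4]
    - [[-0.016,0,0],0,0.4]
    - [[-0.024,0.001,0],0,0.4]
    - [[-0.034,0.001,0],0,0.4]
    - [[-0.044,0.002,0],0,0.4]
    - [[-0.054,0.002,0],0,0.4]
    - [[-0.064,0.002,0],0,0.4]
    - [[-0.075,0.003,0],0,0.4]
    - [[-0.085,0.003,0],0,0.4]
    - [[-0.085,0.003,0],0,0.4]

```text
time_s: 12.3
eef_pos: [0.476, 0.0462, 0.1008]
orientation: [-1.572, 0.0, -1.609]
contact_force: [-0.8, -0.1, -3.7]
finger_gap: 0.0448
```

```bash
python3 look.py wrist w11; python3 look.py scene s11;  python3 - <<'E'
import cv2
s=cv2.imread("pics/s11.png")
cv2.imwrite("pics/s11c.png",cv2.resize(s[205:345,220:370],(0,0),fx=4,fy=4,interpolation=cv2.INTER_CUBIC))
E
```

```text
12.3 [0.476  0.0462 0.1008] [-1.5715  0.     -1.6089] 0.04484667206205668 [-0.83 -0.05 -3.68] [0.481 0.13  0.22 ]
12.35 [0.477  0.0461 0.1009] [-1.5706 -0.     -1.609 ] 0.04475297017254296 [ 0.82  0.06 -3.59] [0.872 0.613 1.161]
```

View pics/w11.png

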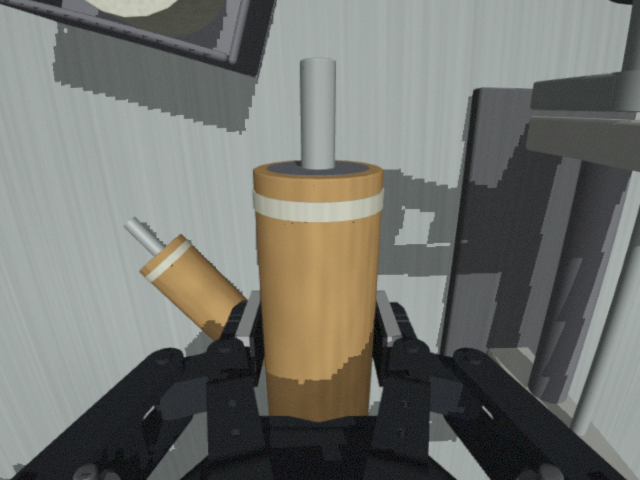

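View pics/s11c.png

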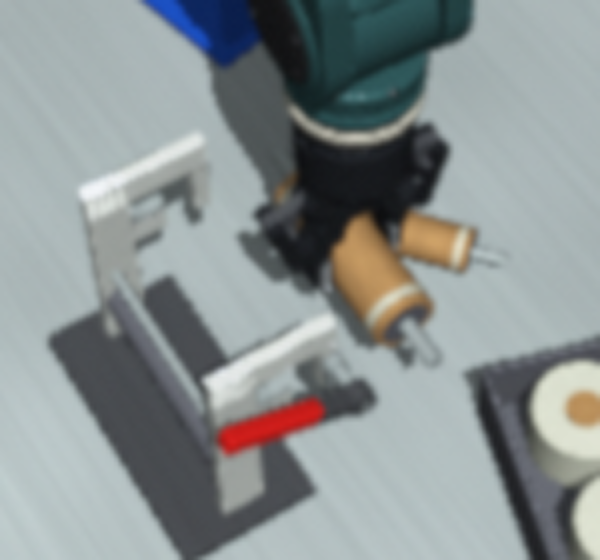

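carry_out:
  rows:
    - [[-0.005,0,0.03],0,0.4]
    - [[-0.01,-0.01,0.06],0,0.4]
    - [[-0.015,-0.04,0.09],2,0.4]
    - [[-0.022,-0.075,0.1],4,0.4]
    - [[-0.03,-0.11,0.1],6,0.4]
    - [[-0.038,-0.145,0.1],8,0.4]
    - [[-0.045,-0.18,0.1],10,0.4]
    - [[-0.052,-0.215,0.1],12,0.4]
    - [[-0.06,-0.25,0.1],12.6,0.4]
    - [[-0.067,-0.285,0.1],12.6,0.4]
    - [[-0.072,-0.315,0.1],12.6,0.4]
    - [[-0.075,-0.335,0.1],12.6,0.4]
    - [[-0.076,-0.35,0.1],12.6,0.4]
    - [[-0.076,-0.35,0.1],12.6,0.4]
    - [[-0.076,-0.35,0.1],12.6,0.4]

```text
time_s: 13.9
eef_pos: [0.4016, -0.3036, 0.2006]
orientation: [-1.571, 0.001, -1.389]
contact_force: [-0.2, 0.4, -2.9]
finger_gap: 0.0451
```

```bash
python3 look.py wrist w12; python3 look.py scene s12;python3 look.py top t12;  python3 - <<'E'
import cv2
s=cv2.imread("pics/s12.png")
cv2.imwrite("pics/s12c.png",cv2.resize(s[120:245,210:360],(0,0),fx=4,fy=4,interpolation=cv2.INTER_CUBIC))
from h import *
import pickle
W=Cam("wrist",pickle.load(open("pics/w11.pkl","rb")));print(W.at([(318,60)],.098))
E
```

```text
13.9 [ 0.4016 -0.3036  0.2006] [-1.5709e+00  5.0000e-04 -1.3892e+00] 0.04512144182516036 [-0.15  0.41 -2.91] [ 0.387 -0.221  0.32 ]
13.95 [ 0.4016 -0.3033  0.2007] [-1.5709e+00  5.0000e-04 -1.3886e+00] 0.04484863805184257 [-0.05  0.18 -3.8 ] [0.872 0.613 1.161]
14.0 [ 0.4017 -0.3031  0.2008] [-1.5708e+00  3.0000e-04 -1.3882e+00] 0.04483847589720651 [-0.05 -0.75 -3.94] [0.199 0.022 1.58 ]
[[0.48078423 0.1458815  0.098     ]]
```

View pics/w12.png

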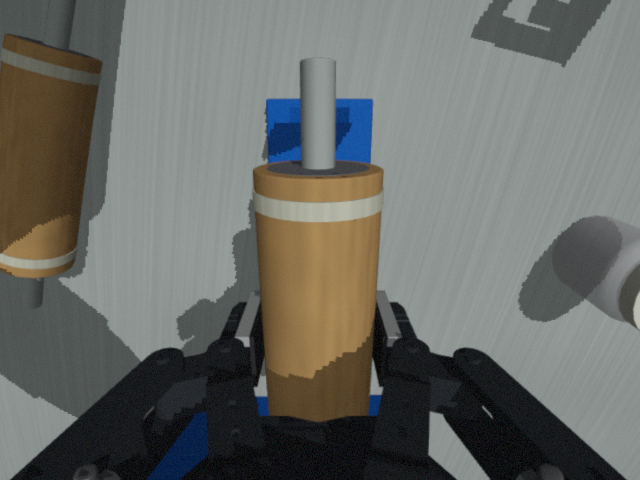

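View pics/s12c.png

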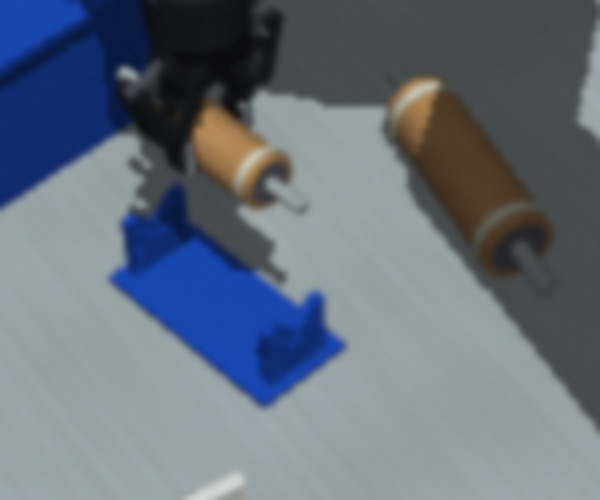

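View pics/t12.png

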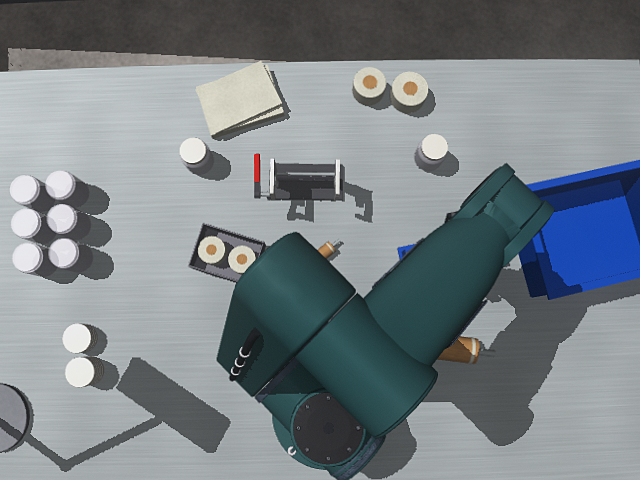

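Run:
```python
from h import *
import pickle
W=Cam("wrist",pickle.load(open("pics/w12.pkl","rb")))
p=W.at([(266,98.5),(373,98.5)],.01);print(p, np.linalg.norm(p[0]-p[1]))
y=-1.389+np.pi/2; e=np.array([-np.sin(y),np.cos(y),0]); ex=np.array([np.cos(y),np.sin(y),0])
c=p.mean(0)-.095*e;print("yaw",y,"edge yaw",np.arctan2(*(p[1]-p[0])[[1,0]]),"rest c",c)
s=W.at([(318,59)],.196)[0];r=s-.1*e;print("reel c",r)
t=np.array([.4016,-.3036,.2])
for n,q in (("rest wrist",c),("reel",r),("rest scene",np.array([.3984,-.3043,0])),("rest top",np.array([.4029,-.3027,0]))):
  d=q-t;print(n,"x",d@ex,"y",d@e)
```

```text
[[ 0.34307883 -0.21797265  0.01      ]
 [ 0.43028346 -0.20185377  0.01      ]] 0.08868181699642212
yaw 0.18179632679489655 edge yaw 0.18277672344443097 rest c [ 0.40385682 -0.30334766  0.01      ]
reel c [ 0.40245844 -0.30329524  0.196     ]
rest wrist x 0.002265250659192131 y -0.00015984221041718806
reel x 0.0008993884314279878 y 0.00014453354026693765
rest scene x -0.0032738232439344663 y -0.00010991527407365758
rest top x 0.0014412935925927697 y 0.0006501328940692554
```

carry_out:
  rows:
    - [[0.001,0,-0.03],0,0.4]
    - [[0.001,0,-0.06],0,0.4]
    - [[0.001,0,-0.085],0,0.4]
    - [[0.001,0,-0.105],0,0.4]
    - [[0.001,0,-0.12],0,0.4]
    - [[0.001,0,-0.127],0,0.4]
    - [[0.001,0,-0.132],0,0.4]
    - [[0.001,0,-0.132],0,0.4]
    - [[0.001,0,-0.132],0,0.4]

```text
time_s: 14.95
eef_pos: [0.4027, -0.3041, 0.0694]
orientation: [-1.57, -0.001, -1.389]
contact_force: [0.1, -1.0, -3.4]
finger_gap: 0.0447
```

```bash
python3 look.py wrist w13; python3 look.py scene s13;  python3 - <<'E'
import cv2
s=cv2.imread("pics/s13.png")
cv2.imwrite("pics/s13c.png",cv2.resize(s[145:235,215:325],(0,0),fx=6,fy=6,interpolation=cv2.INTER_CUBIC))
E
```

```text
14.95 [ 0.4027 -0.3041  0.0694] [-1.5703e+00 -7.0000e-04 -1.3889e+00] 0.04467586718320686 [ 0.08 -0.98 -3.36] [ 0.388 -0.222  0.189]
15.0 [ 0.4028 -0.3042  0.0694] [-1.5702e+00 -9.0000e-04 -1.3890e+00] 0.04509339690430381 [-0.26 -0.7  -3.36] [0.872 0.613 1.161]
```

View pics/w13.png

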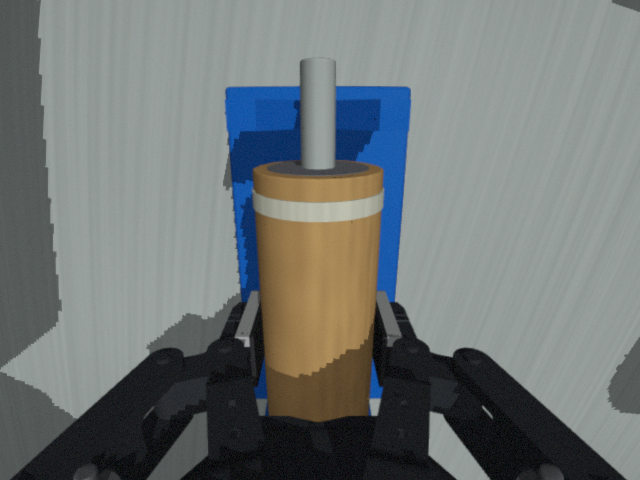

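View pics/s13c.png

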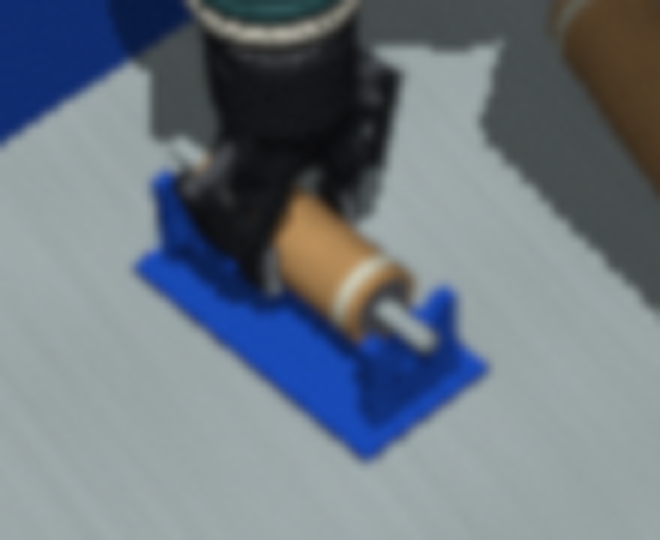

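carry_out:
  rows:
    - [[0,0,-0.002],0,0.4]
    - [[0,0,-0.004],0,0.4]
    - [[0,0,-0.005],0,0.4]
    - [[0,0,-0.005],0,0.4]

```text
time_s: 15.45
eef_pos: [0.4024, -0.3039, 0.0636]
orientation: [-1.571, 0.0, -1.389]
contact_force: [-0.2, 0.1, -3.9]
finger_gap: 0.0448
```

carry_out:
  rows:
    - [[0,0,-0.001],0,0.4]
    - [[0,0,-0.001],0,0.4]

```text
time_s: 15.65
eef_pos: [0.4026, -0.304, 0.063]
orientation: [-1.57, -0.0, -1.389]
contact_force: [0.6, 2.1, 0.4]
finger_gap: 0.0446
```

carry_out:
  rows:
    - [[0,0,-0.0005],0,0.4]
    - [[0,0,-0.0005],0,0.4]

```text
time_s: 15.85
eef_pos: [0.4026, -0.304, 0.0629]
orientation: [-1.57, -0.001, -1.389]
contact_force: [-1.6, 2.3, 10.2]
finger_gap: 0.0448
```

carry_out:
  rows:
    - [[0,0,0],0,0.6]
    - [[0,0,0],0,0.7]
    - [[0,0,0],0,0.85]
    - [[0,0,0],0,1]
    - [[0,0,0],0,1]
    - [[0,0,0],0,1]

```text
time_s: 16.45
eef_pos: [0.4025, -0.3039, 0.0622]
orientation: [-1.571, 0.0, -1.389]
contact_force: [-0.7, 0.3, 0.4]
finger_gap: 0.0853
```

carry_out:
  rows:
    - [[0,0,0.02],0,1]
    - [[0,0,0.05],0,1]
    - [[0,0,0.09],0,1]
    - [[0,0,0.13],0,1]
    - [[0,0,0.17],0,1]
    - [[0,-0.03,0.2],0,1]
    - [[0,-0.06,0.22],0,1]
    - [[0,-0.06,0.22],0,1]
    - [[0,-0.06,0.22],0,1]

```text
time_s: 17.35
eef_pos: [0.4023, -0.3642, 0.282]
orientation: [-1.571, 0.0, -1.39]
contact_force: [0.6, 0.4, -0.2]
finger_gap: 0.0852
```

```bash
python3 look.py wrist w14; python3 look.py scene s14; python3 look.py top t14;  python3 - <<'E'
import cv2
s=cv2.imread("pics/s14.png")
cv2.imwrite("pics/s14c.png",cv2.resize(s[145:345,215:365],(0,0),fx=4,fy=4,interpolation=cv2.INTER_CUBIC)[:600])
E
```

```text
17.35 [ 0.4023 -0.3642  0.282 ] [-1.5708e+00  2.0000e-04 -1.3899e+00] 0.08523810424597858 [ 0.58  0.41 -0.17] [ 0.388 -0.281  0.401]
17.4 [ 0.4022 -0.3635  0.2816] [-1.5713e+00  1.1000e-03 -1.3893e+00] 0.08541152735982423 [ 0.23 -0.32 -0.4 ] [0.872 0.613 1.161]
17.45 [ 0.4022 -0.3631  0.2815] [-1.5714e+00  1.4000e-03 -1.3889e+00] 0.08530663260898204 [ 0.33 -0.27 -1.47] [0.199 0.022 1.58 ]
```

View pics/w14.png

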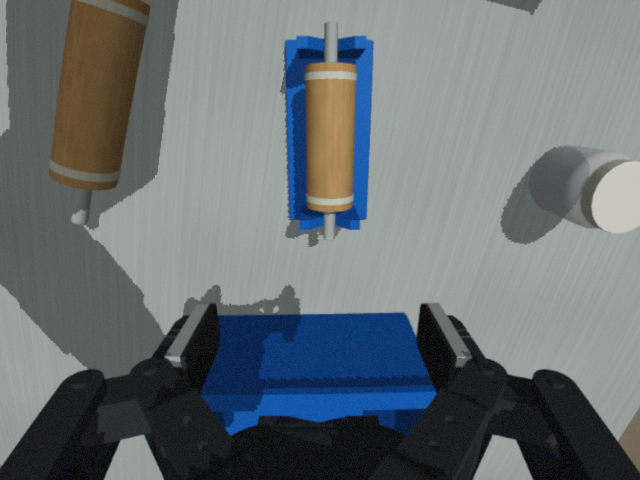

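View pics/s14c.png

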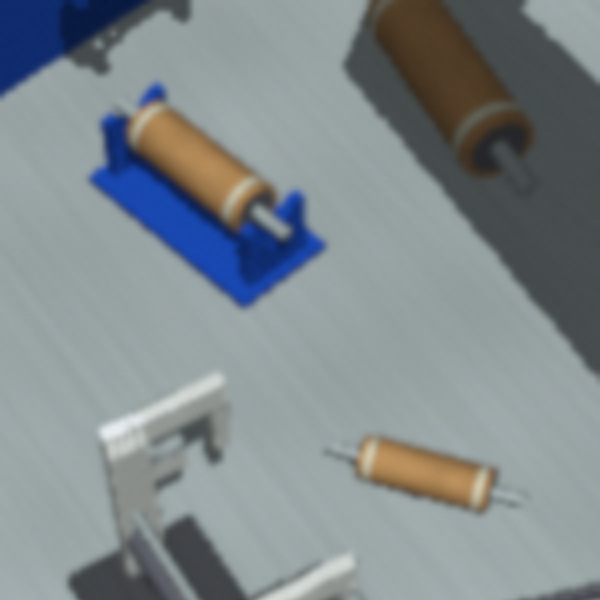

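View pics/t14.png

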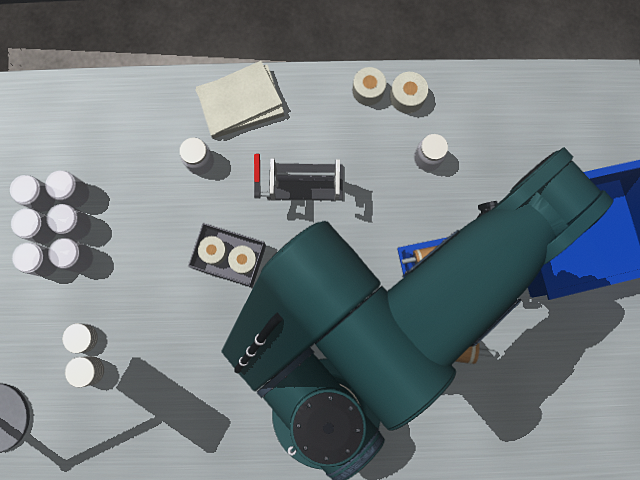

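Run:
```python
from h import *
import pickle
W=Cam("wrist",pickle.load(open("pics/w14.pkl","rb")))
a,b=W.at([(331,24),(330,239)],.0585);print(a,b,(a+b)/2,np.linalg.norm(a-b),"yaw",-np.arctan2((a-b)[0],(a-b)[1]))
print(manip.job_done())
```

```text
[ 0.38601703 -0.20672244  0.0585    ] [ 0.42304419 -0.40200303  0.0585    ] [ 0.40453061 -0.30436273  0.0585    ] 0.19875995297896562 yaw 0.18738556862477024
the job is handed in; nothing more can be done
None
```

The empty reel is lying in both V notches of the blue rest, and the job is handed in, at about 17.5 s. I flipped the cam lever open first. Then I gripped the reel by its core, lifted it out of its seat and brought it down through the slot mouths. I drew it clear under the lips and set it on the rest before letting go.

Last checks:
- **Lever:** it met its stop with an 11 N reaction, and the last top picture shows it still open.
- **Reel position:** measured at z 58.5 mm, the spindle is 199 mm long (200 given). Its centre is at (0.4045, -0.3044) m and its yaw is 0.187 rad. The wrist camera put the rest at (0.4039, -0.3033) m and 0.183 rad, so the two agree within about 1.5 mm.
- **Reel height:** this was not measured directly. The gripper took up firm contact within about 1 mm of the expected seating height.
- **Bystanders:** the jars and the tray look unmoved in the last top picture. The gripper is open, clear of everything, with no contact force.

Two readings disagreed:
- **Camera differences:** the cameras differed by 3 to 5 mm on the dispenser and the rest. I corrected for this using the pads and the reel in the close-up wrist views.
- **Gripper opening:** on the 46 mm core it read 44.8 mm. I regripped 6 mm lower, got the same value and took it as normal. The force after lifting matched the reel's weight.

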